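Shift the milling slide's feed gearbox into third

TASK

Put the feed gearbox of the milling slide into third gear: pushing with the outside of the closed fingers, bring the gear lever to neutral if it is not there, guide it across the H-shaped gate into the right-hand lane, then push it forward (away from the robot) until it is fully home in the slot marked with three dots, and take the hand away. Do not take the knob or the stem between the fingers, do not let the lever go back into fourth (right-hand lane, towards the robot), and leave the loose things on the bench where they are.

Things in the scene. Friction and masses are not known exactly. Their poses are not given: they have to be found in the camera images.
- gearbox: Grey cast gearbox fixed to the bench, 220 x 200 x 96 mm high on a 270 x 240 mm foot, with its motor to the right (-y, out to 300 mm, up to 140 mm high) and milling slide to the left (+y, out to 475 mm, up to 123 mm high, x within 105 mm). Origin on the bench under the centre of the gate; x forward along the gate's lanes, away from the robot (up to 0.3 rad off world x), y left, z up.
- gate_centre (a point): Centre of the steel gate plate (104 x 90 mm), top face, 125 mm above the bench; axes as the gearbox. Lanes along x at y = +14 mm (first forward, second back) and -14 mm (third forward, fourth back), 15 mm wide, ending at x = +-28 mm, joined only by an 18 mm wide cross channel at x = 0 (neutral). Tongues between have rounded ends. 1 to 4 dark dots at the slot ends give the gear.
- gear_knob (a point): Centre of the black 40 mm ball knob on the gear lever, a 10 mm steel stem; 220 mm above the bench when upright, z up along the stem. Measured at the knob, the lanes lie 34 mm left and right of the gate centre, with 6 mm play sideways in a lane and 10 mm fore and aft in the cross channel (each way). Third fully home: 51 mm forward, about 32 mm right, 208 mm high.
- gear_lever: The whole lever (stem and knob). Origin at its pivot, 55 mm above the bench under the gate centre and 165 mm below the knob centre; z up along the stem. About 4 to 5 N at the knob moves it; it stays where it is left. At the start it is in the left-hand lane, anywhere from first through neutral to second.
- gear_cross (a joint): Sideways rock of the lever, rad: negative left, positive right; -0.21 middle of the left lane, +0.21 middle of the right lane, stops at -0.243 and +0.243. Knob y in the gearbox frame = -165 mm * cos(gear_swing) * sin(gear_cross).
- gear_swing (a joint): Fore-and-aft swing of the lever, rad: positive forward (gearbox +x), 0 neutral, stops at +0.317 (first or third fully home) and -0.317 (second or fourth). Knob x in the gearbox frame = 165 mm * sin(gear_swing).
- oil_can: Bystander: steel oil can 68 mm in diameter, 95 mm high, with a thin bent spout up to 143 mm; loose on the bench on the robot's side of the milling slide, left of the gearbox. Origin at the centre of its underside.
- spanner: Bystander: steel open-ended spanner 170 mm long lying on the bench on the robot's side of the motor. Origin at mid-length on its underside, x along it.
- offcut: Bystander: offcut of aluminium window profile, 130 x 50 x 40 mm, lying on the bench beyond the milling slide. Origin at the centre of its underside, x along it.

How it is judged:
By the outcome, as a careful person would: the job done as asked, in the order asked, and still so for the second after the job is handed in, with the robot touching nothing.
It also fails if it takes over 70 s, if anything falls off the work surface, if the arm or the gripper's body presses on something with over 40 N, if the wrist force passes 120 N, or if a joint passes its speed limit or range.

ROBOT

A 6-joint arm with a two-finger parallel gripper is mounted at the origin on the work surface. World frame = base frame: x ahead of the robot, y to its left, z up, the work surface at z = 0. Lengths are in m, angles in rad, forces in N, time in s.
With the tool pointing down it reaches from about 0.3 to 0.875 m from the base axis. Payload 6.4 kg.
Tool frame: the origin (TCP) lies midway between the tips of the shut fingers; the grasp point (between the pads) lies 19 mm behind it; z points along the fingers, y is the line along which they close (so a half turn about z gives the same grasp; the last joint's range is limited). The gripper opens to 85 mm and grips with 20 to 120 N. Pads are 22 mm wide; open, the fingers measure 114 mm over their backs; the gripper's body (76 mm by 85 mm) begins 54 mm behind the grasp point. The pads swing forward as they close: fully open they stand 13 mm farther back than shut.
Start: joints at [1.032, 0.181, 1.607, -0, 1.354, -0.206], TCP at [0.188, 0.543, 0.231] pointing down, gripper open.
Joint ranges: [-2.99, 2.99], [-0.89, 2.07], [0.3, 2.58], [-1.14, 4.28], [0, 2.63], [-3.12, 3.12]. Speed limits (rad/s): [2.57, 2.57, 3.01, 3.14, 3.14, 3.14].

INTERFACE

Orientations are given as a unit quaternion [w, x, y, z].
In Python, from bench import status, camera, ctrl gives the robot as it stands. The module is installed in compiled form; this text tells all that it offers.
- The arm moves only by the shell command python3 -m handwheel 'ROWS'. ROWS is JSON, a list that holds one entry, the list of rows, each a list of 7 numbers: the opening, from -1 (shut) to 1 (fully open), then the shift along the tool's x, y, z in cm, then the turn, a rotation vector about the tool's x, y, z in degrees. A call has 1 to 10 rows; each row is the pose to reach, as a shift and turn from the pose commanded when the call began, along the tool's axes at that moment; what a row does not reach only later rows make up. A row lasts 1/8 s, in which the tool goes at most 62.5 mm and 10.7 degrees, less where a joint would pass 70% of its speed; a pose out of reach is approached as far as the arm can. A call with a gripper value outside its range is refused whole. The fingers move at their own pace and stop on an object; the grip force is fixed at half the most. Time passes only in rows, so rows that repeat a pose let the fingers close. It gives the time, the measured TCP pose, the force, the opening and the grip force at its end, in the units of the state.
- status.get_obs(): the state, without advancing time (a new reading comes with each control period).
- camera(name): name is "scene" or "top" or "wrist"; returns a dict with "frame" (384x512x3 uint8, blue, green, red), "depth" (384x512 float32, m along the optical axis (not along the pixel's ray), 0 where there is no reading), "fx", "fy", "cx", "cy" (pixels), "extrinsics" (4x4, takes a point from camera to world coordinates); the wrist camera has in their place "hand_eye" (4x4, takes a point from camera to tool coordinates, whose origin is the TCP and whose axes are the flange's). Camera axes: x right, y down, z forward; pixel columns grow to the right and rows downward; lengths in m; the calibration is good to about 2 mm. A picture is of the moment at which its call begins: read the wrist's pose just before it.
- ctrl.hand_in(): hands the job in; it is judged then, once.
The state is a dict: "time_s": time; "q": joint angles; "dq": joint speeds; "joint_efforts": joint torques, N m; "eef_pos": TCP position; "eef_rot": TCP orientation; "wrist_force": force on the tool from outside, world axes, zero at the start; "torque": the same for the moment, N m; "opening": opening from 0.0 (shut) to 1.0 (fully open); "grasp_force": force on a finger pad.
Only numpy, scipy, OpenCV 4.12 (cv2) and the standard library are available. Lean on these libraries where they do the work, as an engineer would, in place of code of your own. Each camera call takes 0.05 s, during which the arm holds its last target. There are 200 camera calls.

## Working session

There is one attempt and no reset: what is moved stays moved. The work goes in short steps, Python scripts to look and compute and a shell command to move; the robot and the scene stay as the last step left them, time stands still between calls to the robot, and variables do not carry over. Pictures are saved under pics/ and viewed, at most 10 in all, crops included, and the job is handed in when it is done.

```bash
mkdir -p pics
python3 - <<'E'
from bench import status,camera
import cv2,numpy as np
o=status.get_obs();print({k:np.round(v,3).tolist() for k,v in o.items()})
a=[]
for n in("scene","top"):
    c=camera(n);cv2.imwrite(f"pics/{n}0.png",c["frame"]);np.savez(f"{n}.npz",**c)
    print(n,c["fx"],c["cx"],c["cy"],np.round(c["extrinsics"],3).tolist())
E
```

```text
{'time_s': 0.0, 'q': [1.032, 0.182, 1.608, 0.0, 1.354, -0.206], 'dq': [0.0, 0.001, -0.001, 0.001, -0.001, 0.001], 'joint_efforts': [-0.002, -44.487, -35.134, -0.0, 0.009, 0.0], 'eef_pos': [0.188, 0.543, 0.23], 'eef_rot': [-0.0, 0.166, 0.986, -0.001], 'wrist_force': [-0.23, -0.349, 0.29], 'torque': [-0.061, -0.013, -0.006], 'grasp_force': 0.0, 'opening': 0.997}
scene 420.54529092820025 251.96400118488282 183.33918745742065 [[-0.551, 0.514, -0.658, 1.21], [0.834, 0.317, -0.451, 0.444], [-0.023, -0.797, -0.604, 0.738], [0.0, 0.0, 0.0, 1.0]]
top 450.0963164183978 259.51024278366503 189.01610012692802 [[-0.015, -0.99, 0.141, 0.404], [-1.0, 0.012, -0.022, -0.001], [0.02, -0.142, -0.99, 1.114], [0.0, 0.0, 0.0, 1.0]]
```

View pics/scene0.png

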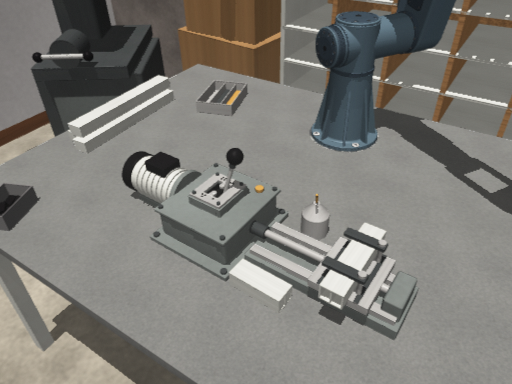

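View pics/top0.png

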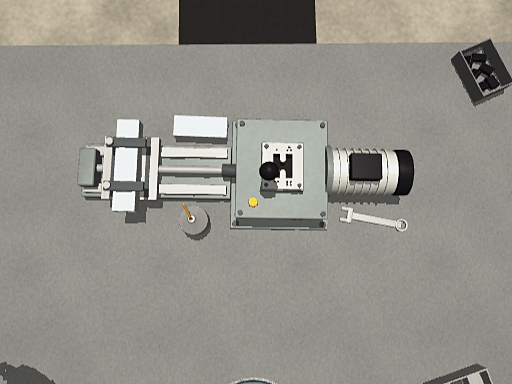

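The scene view shows the gearbox in mid-bench with the lever leaning toward the slide. In the top view the knob is at about (269,171), the gate plate is centred near (282,166), and the lever looks near neutral or slightly back in the left lane. Next I'll measure these.

```bash
cat > h.py <<'E'
import numpy as np,cv2
def ray(c,u,v,E=None):
    E=c["extrinsics"] if E is None else E
    d=E[:3,:3]@np.array([(u-c["cx"])/c["fx"],(v-c["cy"])/c["fy"],1]);return E[:3,3],d
def onz(c,u,v,z,E=None):
    o,d=ray(c,u,v,E);return o+d*(z-o[2])/d[2]
def cross(r1,r2):
    A=np.c_[r1[1],-r2[1]];t=np.linalg.lstsq(A,r2[0]-r1[0],rcond=None)[0]
    p,q=r1[0]+r1[1]*t[0],r2[0]+r2[1]*t[1];return (p+q)/2,np.linalg.norm(p-q)
def blob(m,near):
    n,l,s,ce=cv2.connectedComponentsWithStats(m.astype(np.uint8))
    k=[i for i in range(1,n) if s[i,4]>60];i=min(k,key=lambda i:np.hypot(*(ce[i]-near)));return l==i
def circ(m):
    m=cv2.morphologyEx(m.astype(np.uint8),cv2.MORPH_OPEN,cv2.getStructuringElement(2,(9,9)))
    cs=cv2.findContours(m,0,2)[0];return cv2.minEnclosingCircle(max(cs,key=cv2.contourArea))
E
python3 - <<'E'
from h import *
T=dict(np.load("top.npz"));S=dict(np.load("scene.npz"))
r=[]
for c,n in((T,(269,171)),(S,(235,156))):
    m=blob(c["frame"].max(2)<45,n);k=circ(m);print(k,m.sum());r.append(ray(c,*k[0]))
print("knob",cross(*r), "top ray z.215",onz(T,*circ(blob(T["frame"].max(2)<45,(269,171)))[0],.215))
# plate by height from depth
v,u=np.mgrid[:384,:512]
P=np.stack([(u-T["cx"])/T["fx"]*T["depth"],(v-T["cy"])/T["fy"]*T["depth"],T["depth"]],-1)@T["extrinsics"][:3,:3].T+T["extrinsics"][:3,3]
z=P[...,2]
box=(u>225)&(u<335)&(v>110)&(v<235)
for lo,hi,n in((.085,.106,"box"),(.115,.135,"plate")):
    m=blob(box&(z>lo)&(z<hi),(281,166));h=cv2.convexHull(np.argwhere(m)[:,::-1].astype(np.int32))
    Q=np.array([onz(T,*p,.096 if n=="box" else .125)[:2] for p in h[:,0].astype(float)],np.float32)
    print(n,m.sum(),cv2.minAreaRect(Q*1000))
cv2.imwrite("pics/crop.png",cv2.resize(T["frame"][130:205,230:330],None,fx=6,fy=6,interpolation=2))
E
```

```text
((268.5, 171.5), 9.823541641235352) 526
((235.2422637939453, 158.71649169921875), 7.443004131317139) 207
knob (array([ 0.56977486, -0.04010798,  0.20300125]), np.float64(0.001266667040065558)) top ray z.215 [ 0.56793284 -0.04012555  0.215     ]
box 274 ((602.2344360351562, -76.5447006225586), (41.67103576660156, 55.93994903564453), 88.57028198242188)
plate 1470 ((594.7652587890625, -74.82011413574219), (94.77540588378906, 109.44771575927734), 89.11199951171875)
```

View pics/crop.png

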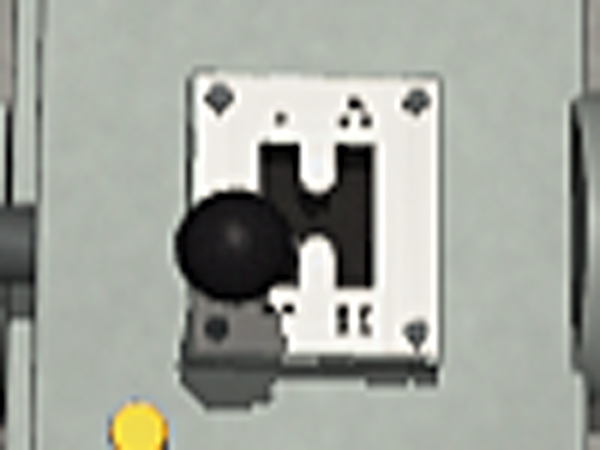

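The crop shows plate screws at (218,98), (416,101), (416,332) and (216,328). The knob is behind the cross channel, so the lever is part-way into second. I'll get the gate frame from these four screws.

```bash
python3 - <<'E'
from h import *
T=dict(np.load("top.npz"))
f=lambda x,y,z:onz(T,230+(x+.5)/6-.5,130+(y+.5)/6-.5,z)[:2]
p=np.array([f(*q,.126) for q in((218,98),(416,101),(416,332),(216,328))])
print(p.round(4).tolist(),"c",p.mean(0))
y=(p[0]-p[1]+p[3]-p[2]);x=(p[0]-p[3]+p[1]-p[2]);print("yaw",np.arctan2(-y[0],y[1]),np.arctan2(x[1],x[0]))
yaw=(np.arctan2(-y[0],y[1])+np.arctan2(x[1],x[0]))/2
k=onz(T,268.5,171.5,.213)[:2];c=p.mean(0);d=k-c
print("slots",f(318,215,.125)); print("knob in gate",d@[np.cos(yaw),np.sin(yaw)],d@[-np.sin(yaw),np.cos(yaw)],k)
E
python3 -m handwheel '[[[-1,0,0,-5,0,0,-9],[-1,0,0,-6,0,0,-17.5],[-1,0,0,-6,0,0,-17.5]]]'
```

```text
[[0.6427, -0.0392], [0.6408, -0.1135], [0.5531, -0.1111], [0.5555, -0.037]] c [ 0.59800231 -0.07520304]
yaw -0.02889897604720191 -0.026498612330720945
slots [ 0.59782881 -0.07580423]
knob in gate -0.03066219890630616 0.03415493445824774 [ 0.5682978  -0.04021201]
time_s: 0.48
eef_pos: [0.188, 0.5438, 0.292]
eef_rot: [0.0, 0.014, 1.0, 0.001]
wrist_force: [-0.1, -0.1, 0.1]
opening: 0.376
grasp_force: 0.0
```

```bash
python3 -m handwheel '[[[-1,-3.3,-5.8,0,0,0,0],[-1,-6.6,-11.5,0,0,0,0],[-1,-9.8,-17.2,0,0,0,0],[-1,-13.1,-23,0,0,0,0],[-1,-16.4,-28.7,0,0,0,0],[-1,-19.6,-34.4,0,0,0,0],[-1,-23,-40.2,0,0,0,0],[-1,-26.2,-46,0,0,0,0],[-1,-29.5,-51.7,0,0,0,0],[-1,-32.7,-57.4,0,0,0,0]]]'
```

```text
time_s: 1.72
eef_pos: [0.4823, -0.0097, 0.2899]
eef_rot: [-0.001, 0.016, 1.0, 0.0]
wrist_force: [0.6, -0.1, 0.2]
opening: -0.003
grasp_force: 0.0
```

```bash
python3 -m handwheel '[[[-1,0,0,0,0,0,0],[-1,0,0,4,0,0,0],[-1,0,0,8,0,0,0],[-1,0,0,9.6,0,0,0],[-1,0,0,9.6,0,0,0],[-1,0,0,9.6,0,0,0]]]'
python3 - <<'E'
from h import *
from bench import camera
for n in("wrist","top"):
    c=camera(n);np.savez(n+"1.npz",**c);cv2.imwrite(f"pics/{n}1.png",c["frame"])
E
```

```text
time_s: 2.48
eef_pos: [0.4833, -0.0077, 0.1968]
eef_rot: [0.001, 0.014, 1.0, -0.0]
wrist_force: [-0.2, 0.2, 0.2]
opening: 0.004
grasp_force: 0.0
```

View pics/wrist1.png

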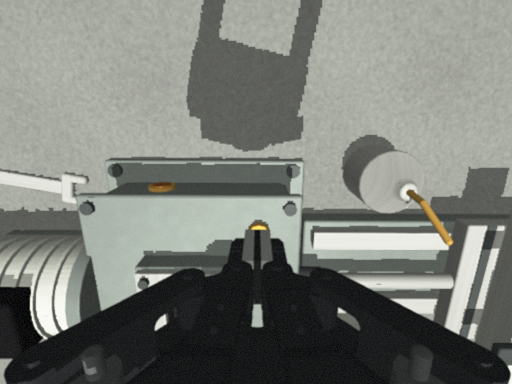

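The wrist view shows the shut fingers over the gearbox, clear of the oil can at (400,185) and the spanner. Next I'll line up behind the knob and then push slowly.

```bash
python3 -m handwheel '[[[-1,0,-3.1,0,0,0,0],[-1,-2.5,-3.1,0,0,0,0],[-1,-4.5,-3.1,0,0,0,0],[-1,-5.5,-3.1,0,0,0,0],[-1,-6.2,-3.1,0,0,0,0],[-1,-6.8,-3.1,0,0,0,0],[-1,-7.2,-3.1,0,0,0,0],[-1,-7.2,-3.1,0,0,0,0]]]'
cat > k.py <<'E'
import sys
from h import *
from bench import camera,status
e=status.get_obs()["eef_pos"];Y=-.0277;R=np.array([[np.cos(Y),np.sin(Y)],[-np.sin(Y),np.cos(Y)]]);C=np.array([.598,-.0755])
c=camera("top");s=camera("scene");n=sys.argv[1]
for i,q in(("top",c),("scene",s)):cv2.imwrite(f"pics/{i}{n}.png",q["frame"])
print("tcp gate mm",R@(e[:2]-C)*1e3,e[2])
for q in(c,s):
    v,u=np.mgrid[:384,:512];E=q["extrinsics"]
    P=np.stack([(u-q["cx"])/q["fx"]*q["depth"],(v-q["cy"])/q["fy"]*q["depth"],q["depth"]],-1)@E[:3,:3].T+E[:3,3]
    g=(P[...,:2]-C)@R.T
    m=(q["frame"].max(2)<60)&(abs(g[...,0])<.08)&(abs(g[...,1])<.08)&(P[...,2]>.175)&(P[...,2]<.245)&(g[...,0]>(R@(e[:2]-C))[0]+.012 if len(sys.argv)<3 else True)
    A=P[m]
    if len(A)>20:  # sphere centre, radius 20 mm
        from scipy.optimize import least_squares
        f=least_squares(lambda x:np.linalg.norm(A-x,axis=1)-.02,A.mean(0)-[0,0,.015],loss="soft_l1",f_scale=.002)
        print(len(A),"knob gate mm",R@(f.x[:2]-C)*1e3,f.x[2],np.sqrt(np.mean(f.fun**2)))
E
python3 k.py 2
```

```text
time_s: 3.58
eef_pos: [0.5527, -0.0404, 0.1953]
eef_rot: [-0.001, 0.013, 1.0, 0.0]
wrist_force: [-5.0, 0.3, 3.1]
opening: -0.001
grasp_force: 2.4
tcp gate mm [-46.30116692  33.87299506] 0.19527762971735013
294 knob gate mm [-16.62275848  34.65384365] 0.21403105695445726 0.0066656712518841895
```

The push is working, with 5 N on the wrist and the knob at about -15 mm. It needs 15 mm more.

```bash
python3 -m handwheel '[[[-1,-0.5,0,0,0,0,0],[-1,-1.0,0,0,0,0,0],[-1,-1.5,0,0,0,0,0],[-1,-1.6,0,0,0,0,0],[-1,-1.6,0,0,0,0,0]]]'
python3 k.py 3
```

```text
time_s: 4.3
eef_pos: [0.5692, -0.0411, 0.1953]
eef_rot: [-0.0, 0.014, 1.0, 0.0]
wrist_force: [-4.0, 1.3, 2.9]
opening: -0.002
grasp_force: 2.2
tcp gate mm [-29.7152474   33.60853566] 0.195336056103974
301 knob gate mm [-0.63616911 34.93425736] 0.21532340098367309 0.006036233025494853
```

```bash
python3 -m handwheel '[[[-1,2,0,0,0,0,0],[-1,3,1,0,0,0,0],[-1,3,5,0,0,0,0],[-1,2,6,0,0,0,0],[-1,-1,6,0,0,0,0],[-1,-3,6,0,0,0,0],[-1,-3,6,0,0,0,0],[-1,-3,4.9,0,0,0,0],[-1,-3,4.9,0,0,0,0]]]'
python3 k.py 4 all
```

```text
time_s: 5.52
eef_pos: [0.6003, 0.006, 0.1952]
eef_rot: [-0.0, 0.014, 1.0, -0.0]
wrist_force: [0.4, 0.6, 0.6]
opening: -0.001
grasp_force: 0.0
tcp gate mm [3.02146195e-02 8.15069978e+01] 0.19524935206394195
25 knob gate mm [-2.54670906 33.64137451] 0.21890134487532154 0.0007814733509837328
256 knob gate mm [ 0.50900186 36.44989615] 0.21453206073067957 0.010538686346074792
```

View pics/scene4.png

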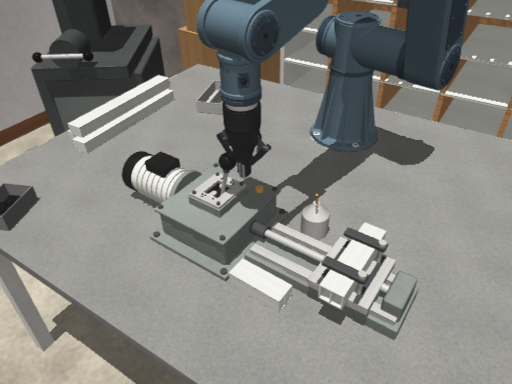

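The scene view shows the knob at (226,160), upright fore and aft in the left lane, with the fingers just to its left at (243,165). Now I push right.

```bash
python3 -m handwheel '[[[-1,0,-1,0,0,0,0],[-1,0,-1.7,0,0,0,0],[-1,0,-2.4,0,0,0,0],[-1,0,-3.1,0,0,0,0],[-1,0,-3.8,0,0,0,0],[-1,0,-4.5,0,0,0,0],[-1,0,-4.5,0,0,0,0]]]'
python3 k.py 5 all
```

```text
time_s: 6.5
eef_pos: [0.5995, -0.0389, 0.1952]
eef_rot: [-0.0, 0.014, 1.0, -0.0]
wrist_force: [1.6, 0.9, 0.6]
opening: -0.002
grasp_force: 0.4
tcp gate mm [ 0.51710282 36.60506882] 0.195229955139125
95 knob gate mm [-2.34207138  3.06635077] 0.22121349660684267 0.001180653152937613
321 knob gate mm [ 8.43267798 29.55126151] 0.22352875102218925 0.00861546410035709
```

```bash
python3 -m handwheel '[[[-1,0,-0.7,0,0,0,0],[-1,0,-1.4,0,0,0,0],[-1,0,-2.1,0,0,0,0],[-1,0,-2.8,0,0,0,0],[-1,0,-3.4,0,0,0,0],[-1,0,-3.75,0,0,0,0],[-1,0,-3.75,0,0,0,0]]]'
python3 k.py 6 all
```

```text
time_s: 7.48
eef_pos: [0.5983, -0.0761, 0.1949]
eef_rot: [-0.0, 0.014, 1.0, -0.0]
wrist_force: [-0.1, 0.5, -0.9]
opening: -0.005
grasp_force: 0.4
tcp gate mm [ 0.28666024 -0.58369666] 0.19485736548941593
82 knob gate mm [ -2.1395341  -33.55237604] 0.21804261288488994 0.00637079936964354
313 knob gate mm [ 8.32006101 -7.27339959] 0.22247845249307657 0.008285835019944194
```

```bash
python3 -m handwheel '[[[-1,0,2,0,0,0,0],[-1,2,2,0,0,0,0],[-1,6,2,0,0,0,0],[-1,7,0,0,0,0,0],[-1,7,-3.3,0,0,0,0],[-1,7,-3.3,0,0,0,0],[-1,5.2,-3.3,0,0,0,0],[-1,4.5,-3.3,0,0,0,0],[-1,4.5,-3.3,0,0,0,0]]]'
python3 k.py 7
```

```text
time_s: 8.7
eef_pos: [0.5528, -0.1063, 0.1951]
eef_rot: [-0.0, 0.013, 1.0, 0.0]
wrist_force: [-0.2, -0.3, 0.8]
opening: 0.002
grasp_force: 0.0
tcp gate mm [-44.32468043 -32.04093594] 0.1950819404654422
274 knob gate mm [ -0.98365229 -33.7849057 ] 0.21452998077583624 0.009100190899198566
```

```bash
python3 -c "
import cv2,numpy as np
a=cv2.imread('pics/top7.png')[110:240,210:350];b=cv2.imread('pics/scene7.png')[110:240,150:290]
cv2.imwrite('pics/c7.png',cv2.resize(np.hstack([a,b]),None,fx=2.8,fy=2.8,interpolation=2))"
```

```text
(no output)
```

View pics/c7.png

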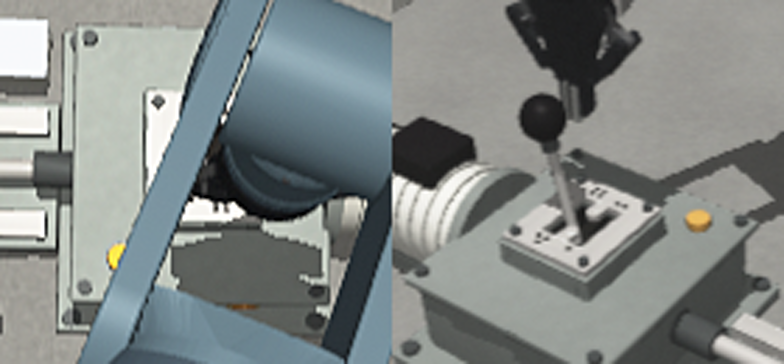

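The picture shows the lever upright in the right lane, with the knob at (543,117) and the fingers behind it at (578,105). Now I push forward.

```bash
python3 -m handwheel '[[[-1,-0.8,-0.2,0,0,0,0],[-1,-1.5,-0.2,0,0,0,0],[-1,-2.2,-0.2,0,0,0,0],[-1,-2.9,-0.2,0,0,0,0],[-1,-3.6,-0.2,0,0,0,0],[-1,-4.3,-0.2,0,0,0,0],[-1,-5,-0.2,0,0,0,0],[-1,-5.6,-0.2,0,0,0,0],[-1,-6,-0.2,0,0,0,0],[-1,-6,-0.2,0,0,0,0]]]'
python3 k.py 8
```

```text
time_s: 10.05
eef_pos: [0.6124, -0.1106, 0.1946]
eef_rot: [-0.001, 0.014, 1.0, 0.0]
wrist_force: [-3.6, 0.5, -2.3]
opening: 0.001
grasp_force: 2.0
tcp gate mm [ 15.35923641 -34.70048954] 0.19455094194324168
305 knob gate mm [ 44.70626487 -32.86629402] 0.20898721583242955 0.007809743398049242
```

Now the last few millimetres, in small steps up to the stop.

```bash
python3 -m handwheel '[[[-1,-0.3,0,0,0,0,0],[-1,-0.5,0,0,0,0,0],[-1,-0.6,0,0,0,0,0],[-1,-0.7,0,0,0,0,0],[-1,-0.7,0,0,0,0,0]]]'
python3 k.py 9
```

```text
time_s: 10.78
eef_pos: [0.6196, -0.1111, 0.1953]
eef_rot: [0.0, 0.014, 1.0, 0.0]
wrist_force: [-4.0, 0.8, -3.7]
opening: -0.0
grasp_force: 2.3
tcp gate mm [ 22.59336658 -34.95203846] 0.195287531832119
302 knob gate mm [ 52.03976741 -32.95048   ] 0.20705732377470126 0.007916310370606848
```

```bash
python3 -m handwheel '[[[-1,-0.15,0,0,0,0,0],[-1,-0.25,0,0,0,0,0],[-1,-0.25,0,0,0,0,0]]]'
```

```text
time_s: 11.25
eef_pos: [0.6215, -0.1111, 0.195]
eef_rot: [-0.001, 0.014, 1.0, 0.0]
wrist_force: [-7.4, 0.7, -2.4]
opening: -0.0
grasp_force: 3.5
```

```bash
python3 -m handwheel '[[[-1,-0.15,0,0,0,0,0],[-1,-0.25,0,0,0,0,0],[-1,-0.25,0,0,0,0,0]]]'
```

```text
time_s: 11.62
eef_pos: [0.6231, -0.1111, 0.1947]
eef_rot: [-0.002, 0.014, 1.0, 0.0]
wrist_force: [-10.5, 0.9, -2.3]
opening: 0.0
grasp_force: 5.0
```

```bash
python3 -m handwheel '[[[-1,-0.2,0,0,0,0,0],[-1,-0.4,0,0,0,0,0],[-1,-0.4,0,0,0,0,0],[-1,-0.4,0,0,0,0,0]]]'
```

```text
time_s: 12.12
eef_pos: [0.6257, -0.111, 0.1941]
eef_rot: [-0.004, 0.014, 1.0, 0.001]
wrist_force: [-15.2, 0.7, -1.6]
opening: 0.001
grasp_force: 7.4
```

The force now climbs steadily to 15 N, well above the 4–5 N that moves the lever, so it is against the stop. I'll back straight off, lift, and check.

```bash
python3 -m handwheel '[[[-1,1,0,0,0,0,0],[-1,3,0,0,0,0,0],[-1,6,0,0,0,0,0],[-1,9,0,0,0,0,0],[-1,12,0,-3,0,0,0],[-1,15,0,-8,0,0,0],[-1,17,0,-12,0,0,0],[-1,17,0,-12,0,0,0],[-1,17,0,-12,0,0,0]]]'
python3 k.py 10; python3 -c "
import cv2,numpy as np
a=cv2.imread('pics/top10.png')[90:250,180:350];b=cv2.imread('pics/scene10.png')[110:270,150:320]
cv2.imwrite('pics/c10.png',cv2.resize(np.hstack([a,b]),None,fx=2.3,fy=2.3,interpolation=2))"
```

```text
time_s: 13.25
eef_pos: [0.4596, -0.107, 0.3161]
eef_rot: [0.002, 0.014, 1.0, -0.001]
wrist_force: [-0.1, -0.7, -0.7]
opening: -0.0
grasp_force: 0.0
tcp gate mm [-137.47473414  -35.28450868] 0.31607333083133116
264 knob gate mm [ 50.23543928 -32.59710617] 0.20893209880760805 0.0013463090905143425
252 knob gate mm [ 53.77038519 -32.8636073 ] 0.20498516547619514 0.00203993267883144
```

View pics/c10.png

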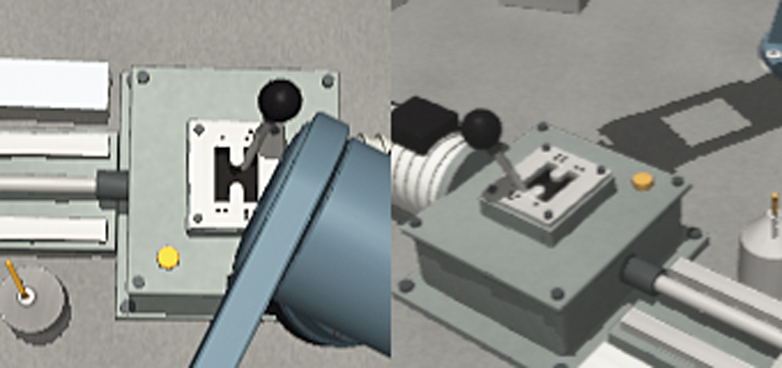

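The lever is fully home in third: knob at about (51, -33) mm and 208 mm high, at (280,100) in the top half of the picture. The hand is clear and the oil can and offcut have not moved.

```bash
python3 -c "
from bench import ctrl;print(ctrl.hand_in())"
```

```text
the job is handed in; nothing more can be done
None
```

The gear lever is fully home in third, pushed there with closed fingers in about 13 s; the hand is clear, the oil can and offcut have not moved, no move went near the spanner (not re-checked at the end), and the job is handed in with no verdict shown.

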